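# Add the tested board to the pile of its own kind

## Task

Take the long board off its test fixture and add it to the pile of long boards: lay it squarely on top, the same way round as the boards below, by lowering it gently until you feel it touch the pile, pausing there a moment, and only then letting go, never dropping it or pressing hard. Leave the square board alone and keep the long board off the pile of square boards.

Things in the scene. Friction and masses are not known exactly. Their poses are not given: they have to be found in the camera images.
- board: long circuit board in a rigid amber carrier, green top: 90 (x) by 50 (y) by 14 mm thick, 0.09 to 0.16 kg. Origin: centre of its underside, z up; both ends alike. It starts loose on a test fixture of stacked amber plates, its flat grey top 130 x 95 mm and 44 mm above the bench. Grip it from above across its 50 mm width, fingertips just clear of the fixture top
- rack: the pile to add to: fixed dark steel base 140 (x) by 100 (y) by 20 mm high, a pile of the same 90 x 50 mm long boards centred on it, length along x. Origin: centre of the base's underside, on the bench. The pile's flat, level top is anywhere from 44 to 104 mm above the bench: it differs each time and is not given. The pile is rigid and does not give
- other_rack: the other pile, not to be used: the same steel base, with a pile of square boards 55 x 55 mm centred on it, its top also 44 to 104 mm above the bench. Origin at the centre of the base's underside
- square_board: a square board, 55 x 55 x 14 mm, lying loose on its own test fixture of the same kind, to be left alone. Origin at the centre of its underside
Not all that is in view belongs to the job. What is shaped like the board but black or blue is not meant.

How it is judged:
By the outcome, as a careful person would: the job done as asked, in the order asked, and still so for the second after the job is handed in, with the robot touching nothing.
It also fails if it takes over 51 s, if anything falls off the work surface, if the arm or the gripper's body presses on something with over 40 N, if the wrist force passes 120 N, or if a joint passes its speed limit or range.

## Robot

A 6-joint arm with a two-finger parallel gripper is mounted at the origin on the work surface. World frame = base frame: x ahead of the robot, y to its left, z up, the work surface at z = 0. Lengths are in mm, angles in rad, forces in N, time in s.
With the tool pointing down it reaches from about 350 to 875 mm from the base axis. Payload 4.2 kg.
Tool frame: the origin (TCP) lies at the very end of the fingers, on their centre line; the grasp point (between the pads) lies 19 mm behind it; z points along the fingers, y is the line along which they close (so a half turn about z gives the same grasp; the last joint's range is limited). The gripper opens to 85 mm and grips with 20 to 120 N. Pads are 22 mm wide; open, the fingers measure 114 mm over their backs; the gripper's body (76 mm by 85 mm) begins 54 mm behind the grasp point. The pads swing forward as they close: fully open they stand 13 mm farther back than shut.
Start: joints at [-0.907, 0.385, 0.008, 0, -1.194, -0.259], TCP at [246.16, -574.46, 210.212] pointing down, gripper open.
Joint ranges: [-3.14, 3.14], [-1.21, 2.06], [-1.07, 1.41], [-3.16, 2.05], [-2.99, -0.16], [-3.1, 3.1]. Speed limits (rad/s): [2.79, 2.79, 3.14, 3.14, 3.14, 3.14].

## Interface

Orientations are given as a unit quaternion [x, y, z, w].
In Python, from bench import arm gives the robot as it stands.
- The arm moves only by the tool servo_tool, never from a script. Its argument "rows" is a list that holds one entry, the list of rows, each a list of 7 numbers: the finger opening in mm, from 0 to 85.4, then the shift along the tool's x, y, z in mm, then the turn, a rotation vector about the tool's x, y, z in rad. A call has 1 to 10 rows; each row is the pose to reach, as a shift and turn from the pose commanded when the call began, along the tool's axes at that moment; what a row does not reach only later rows make up. A row lasts 1/8 s, in which the tool goes at most 62.5 mm and 10.7 degrees, less where a joint would pass 70% of its speed; a pose out of reach is approached as far as the arm can. A call with a gripper value outside its range is refused whole. The fingers move at their own pace and stop on an object; the grip force is fixed at half the most. Time passes only in rows, so rows that repeat a pose let the fingers close. It gives the time, the measured TCP pose, the force, the opening and the grip force at its end, in the units of the state.
- arm.read_state(): the state, without advancing time (a new reading comes with each control period).
- arm.get_image(name): name is "side" or "top" or "wrist"; returns the picture (480x640x3 uint8, red, green, blue); there is no depth.
- arm.camera_params(name): a dict with "intrinsics" (3x3 intrinsics, pixels), "R" (3x3) and "t" (3): a world point X has camera coordinates R X + t. Camera axes: x right, y down, z forward; pixel columns grow to the right and rows downward; lengths in mm; the calibration is good to about 2 mm. A picture is of the moment at which its call begins: read the wrist's pose just before it. camera_params takes no time and is no camera call; for the wrist camera it gives the pose at the moment of the call.
- arm.job_done(): hands the job in; it is judged then, once.
The state is a dict: "clock": time; "joints": joint angles; "joint_vel": joint speeds; "joint_efforts": joint torques, N m; "position": TCP position; "ee_rot": TCP orientation; "contact_force": force on the tool from outside, world axes, zero at the start; "wrist_torque": the same for the moment, N m; "gripper_width": finger opening in mm; "grasp_force": force on a finger pad.
Only numpy, scipy, OpenCV 4.12 (cv2) and the standard library are available. Lean on these libraries where they do the work, as an engineer would, in place of code of your own. Each camera call takes 0.05 s, during which the arm holds its last target. There are 200 camera calls.

## Working session

There is one attempt and no reset: what is moved stays moved. The work goes in short steps, Python scripts to look and compute and a tool call to move; the robot and the scene stay as the last step left them, time stands still between calls to the robot, and variables do not carry over. Pictures are saved under pics/ and viewed, at most 11 in all, crops included, and the job is handed in when it is done.

Besides the shell and the picture viewer there is one more tool, called after ">>>" as name(argument=value, ...), one argument or row to a line, values as JSON. servo_tool: Moves the arm, as the interface text tells. Its arguments: {"type":"object","properties":{"rows":{"type":"array"}},"required":["rows"]}

```bash
mkdir -p pics; ls; python3 - <<'E'
from bench import arm
import cv2,numpy as np
for n in("top","side"):
    p=arm.camera_params(n);im=arm.get_image(n)
    cv2.imwrite(f"pics/{n}0.png",im[:,:,::-1])
    print(n,p["intrinsics"],p["R"],p["t"],-np.array(p["R"]).T@p["t"])
s=arm.read_state();print(s["clock"],s["position"],s["ee_rot"],s["gripper_width"])
E
```

```text
pics
top [[565.28928438   0.         322.34016677]
 [  0.         565.28928438 243.2049684 ]
 [  0.           0.           1.        ]] [[ 2.42461896e-04 -9.99996291e-01 -2.71268034e-03]
 [-9.85557406e-01  2.20410121e-04 -1.69341523e-01]
 [ 1.69341493e-01  2.71456107e-03 -9.85553697e-01]] [ -11.40393525  543.80902046 1065.88732061] [ 355.45882216  -14.41717018 1142.54770214]
side [[584.20324302   0.         314.6849059 ]
 [  0.         584.20324302 248.66251583]
 [  0.           0.           1.        ]] [[-0.74449782 -0.66738175 -0.01801644]
 [-0.39177081  0.45857278 -0.79763816]
 [ 0.540591   -0.58678156 -0.60286713]] [403.67739907 263.59552361 817.45460961] [-38.1026319  628.19648693 710.34318792]
0.1 [ 245.92451795 -573.9817851   209.23884483] [-2.00922459e-01  9.79606673e-01  9.31220074e-04 -2.52554623e-04] 85.27412939175865
```

View pics/top0.png

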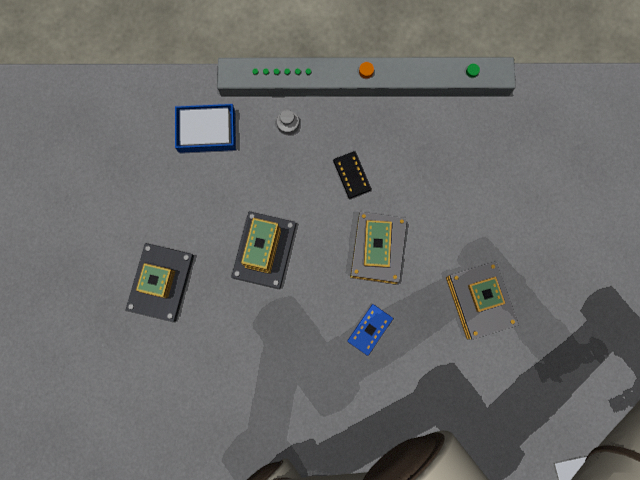

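View pics/side0.png

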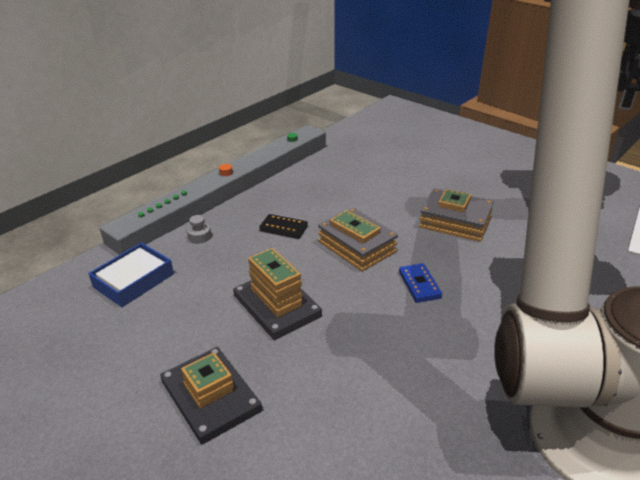

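The top view has these candidates:
- (378,243): long board on the grey-topped amber fixture. This is the target.
- (262,243): top of the long pile on the dark base. This is the goal.
- (153,281): square pile.
- (488,294): square board on its fixture.
- (352,174): black lookalike.
- (370,329): blue lookalike.

In the side view, the target is at (356,224), the long pile top at (274,265) and the square pile at (206,371).

```bash
cat > h.py <<'E'
import cv2,numpy as np
from bench import arm
def ray(p,uv):
    K,R,t=map(np.array,(p["intrinsics"],p["R"],p["t"]))
    d=R.T@np.linalg.inv(K)@np.array([uv[0],uv[1],1.]);return -R.T@t,d
def plane(p,uv,z):
    c,d=ray(p,uv);return c+d*(z-c[2])/d[2]
def tri(a,ua,b,ub):
    c1,d1=ray(a,ua);c2,d2=ray(b,ub)
    s=np.linalg.lstsq(np.c_[d1,-d2],c2-c1,rcond=None)[0]
    P,Q=c1+s[0]*d1,c2+s[1]*d2
    return (P+Q)/2,np.linalg.norm(P-Q)
def greens(bgr,amin=250,hull=True):
    h=cv2.cvtColor(bgr,cv2.COLOR_BGR2HSV)
    m=cv2.inRange(h,(45,50,40),(90,255,255))
    m=cv2.morphologyEx(m,cv2.MORPH_CLOSE,np.ones((3,3)))
    cs,_=cv2.findContours(m,cv2.RETR_EXTERNAL,cv2.CHAIN_APPROX_NONE)
    return [cv2.convexHull(c)[:,0].astype(float) for c in cs if cv2.contourArea(c)>amin]
def rect(p,hull,z):
    w=np.array([plane(p,u,z)[:2] for u in hull],np.float32)
    (c,s,a)=cv2.minAreaRect(w)
    if s[0]<s[1]: a+=90;s=s[::-1]
    a=(a+90)%180-90
    return np.round(c,1),np.round(s,1),round(a,1)
E
python3 - <<'E'
from h import *
P={n:arm.camera_params(n) for n in("top","side")}
G={n:greens(cv2.imread(f"pics/{n}0.png")) for n in P}
def cen(h):
    M=cv2.moments(h.astype(np.float32));return np.array([M["m10"],M["m01"]])/M["m00"]
C={n:[cen(h) for h in G[n]] for n in P}
def near(n,uv): return min(range(len(C[n])),key=lambda i:np.linalg.norm(C[n][i]-uv))
for k,a,b in(("board",(378,243),(356,224)),("pile",(262,243),(274,265)),("sqpile",(153,281),(206,371)),("sq",(488,294),(456,199))):
    i,j=near("top",a),near("side",b)
    X,e=tri(P["top"],C["top"][i],P["side"],C["side"][j])
    print(k,C["top"][i].round(),C["side"][j].round(),"tri",X.round(1),"gap",e.round(1),"rect",rect(P["top"],G["top"][i],X[2]), rect(P["side"],G["side"][j],X[2]))
im=cv2.imread("pics/top0.png")[195:305,220:430];cv2.imwrite("pics/crop0.png",cv2.resize(im,None,fx=3.8,fy=3.8,interpolation=2))
E
```

```text
board [378. 243.] [274. 265.] tri [619.2 -74.3 -59.2] gap 158.3 rect (array([ 563. , -130.3]), array([89.2, 45.4]), -3.7) (array([680.4, -22.2]), array([97.7, 47.4]), -13.3)
pile [259. 243.] [274. 265.] tri [536.5 107.5  93.5] gap 0.3 rect (array([537. , 107.4]), array([80.8, 41.2]), -13.2) (array([537.9, 106.9]), array([78.3, 38. ]), -13.3)
sqpile [153. 279.] [206. 371.] tri [471.3 315.8  56.5] gap 0.5 rect (array([471.2, 315.8]), array([46. , 45.7]), 76.6) (array([472.1, 315.5]), array([44.4, 44.1]), 76.2)
sq [487. 294.] [274. 265.] tri [ 5.525e+02 -1.686e+02 -5.000e-01] gap 399.7 rect (array([ 448.5, -344. ]), array([48.2, 47.6]), -72.7) (array([625.7,  27.4]), array([90.3, 43.8]), -13.3)
```

View pics/crop0.png

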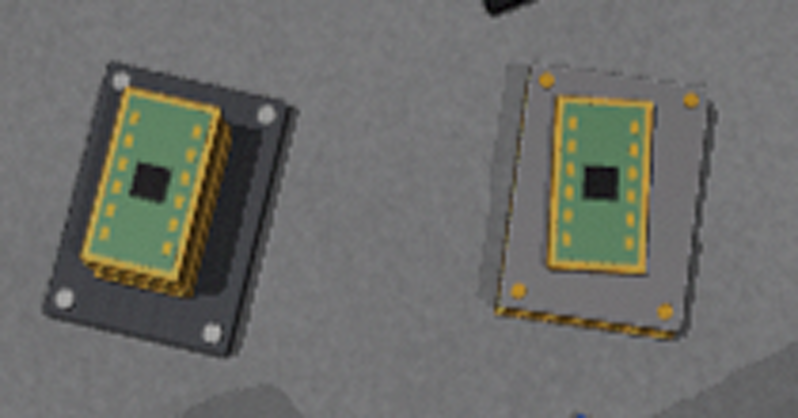

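The close crop confirms it. The right-hand long board (crop (600,183)) lies on the grey-topped fixture, and the left one tops the steel-base pile. The pile top is at about z = 93.5, centre (537,107), yaw −13.3°. Next I work out the move to a point above the board.

```bash
cat >> h.py <<'E'
from scipy.spatial.transform import Rotation as Ro
def go(x,y,z,yaw):
    s=arm.read_state();R=Ro.from_quat(s["ee_rot"])
    ty=R.as_matrix()[:,1];cur=np.degrees(np.arctan2(ty[1],ty[0]))-90
    d=(yaw-cur+90)%180-90
    T=Ro.from_rotvec([0,0,np.radians(d)])*R
    # square the tool to straight down
    m=T.as_matrix();yy=m[:,1].copy();yy[2]=0;yy/=np.linalg.norm(yy);zz=np.array([0,0,-1.])
    T=Ro.from_matrix(np.c_[np.cross(yy,zz),yy,zz])
    print("clock",s["clock"],"pos",np.round(s["position"],1),"yaw",round(cur,1),"j6",np.round(s["joints"],2),"F",np.round(s["contact_force"],1),"w",round(s["gripper_width"],1),s["grasp_force"])
    print("shift",np.round(R.inv().apply(np.array([x,y,z])-s["position"]),1),"turn",np.round((R.inv()*T).as_rotvec(),3))
E
python3 - <<'E'
from h import *
P=arm.camera_params("top")
for h in greens(cv2.imread("pics/top0.png")):
    if abs(h.mean(0)-[378,243]).max()<8:
        r=rect(P,h,58);print(r);go(*r[0],190,r[2])
s=arm.camera_params("wrist");print(np.round(s["R"],2),np.round(-np.array(s["R"]).T@s["t"]))
E
```

```text
(array([ 542.8, -119. ]), array([80.5, 40.9]), -3.7)
clock 0.1 pos [ 245.9 -574.   209.2] yaw 23.2 j6 [-0.91  0.39  0.01 -0.   -1.19 -0.26] F [ 0.2  0.2 -0.3] w 85.3 0.0
shift [-452.   301.3   19.8] turn [ 0.002 -0.001  0.469]
[[-0.39  0.92  0.  ]
 [ 0.87  0.37  0.32]
 [ 0.29  0.13 -0.95]] [ 172. -608.  373.]
```

>>> servo_tool(
  rows=[
    [[85,-452,301,20,0,0,0.469],[85,-452,301,20,0,0,0.469],[85,-452,301,20,0,0,0.469],[85,-452,301,20,0,0,0.469],[85,-452,301,20,0,0,0.469],[85,-452,301,20,0,0,0.469],[85,-452,301,20,0,0,0.469],[85,-452,301,20,0,0,0.469],[85,-452,301,20,0,0,0.469],[85,-452,301,20,0,0,0.469]],
  ],
)

```text
clock: 1.35
position: [544.3, -116.9, 189.2]
ee_rot: [0.03, 1.0, 0.0, -0.001]
contact_force: [-0.0, -0.7, -0.0]
gripper_width: 84.7
grasp_force: 0.0
```

>>> servo_tool(
  rows=[
    [[85,0,0,0,0,0,0],[85,0,0,0,0,0,0]],
  ],
)

```text
clock: 1.6
position: [542.4, -120.7, 190.2]
ee_rot: [0.033, 0.999, -0.0, -0.0]
contact_force: [1.0, -0.1, 0.3]
gripper_width: 85.4
grasp_force: 0.0
```

```bash
python3 - <<'E'
from h import *
p=arm.camera_params("wrist");im=arm.get_image("wrist")[:,:,::-1].copy();cv2.imwrite("pics/w1.png",im)
for h in greens(im,1000):
    r=rect(p,h,58);print(h.mean(0).round(),r)
    if abs(r[0]-[543,-119]).max()<15: go(*r[0],46,r[2])
E
```

```text
[321. 221.] (array([ 544.5, -118.5]), array([80.9, 41.4]), -3.7)
clock 1.65 pos [ 542.4 -120.8  190.3] yaw -3.8 j6 [ 0.07  0.28 -0.19 -0.   -1.09 -1.71] F [-0.1 -0.2  0.2] w 84.8 0.0
shift [ -1.9   2.4 144.3] turn [-0.    -0.    -0.001]
[19. 93.] (array([ 444.6, -324.1]), array([46.9, 41.4]), 16.8)
```

View pics/w1.png

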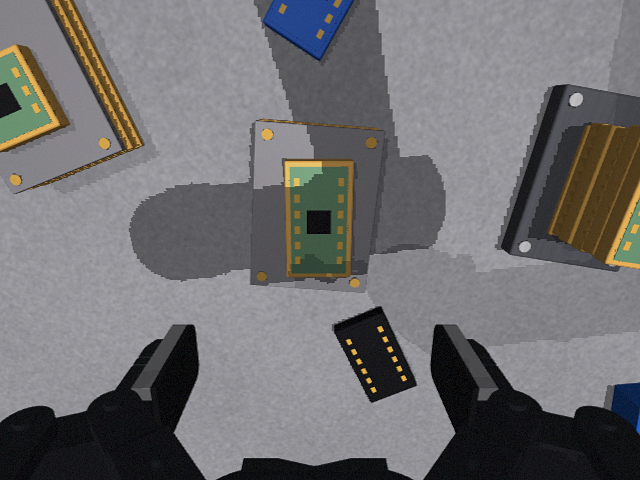

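The wrist view shows the board centred at about (320,221), lit green on the grey fixture, with the fingers on either side. The black decoy is at (374,355). The position agrees with the first estimate to within 2 mm, so I descend.

>>> servo_tool(
  rows=[
    [[85,-2,2,45,0,0,0],[85,-2,2,90,0,0,0],[85,-2,2,120,0,0,0],[85,-2,2,135,0,0,0],[85,-2,2,143.5,0,0,0],[85,-2,2,143.5,0,0,0],[85,-2,2,143.5,0,0,0]],
  ],
)

```text
clock: 2.52
position: [546.1, -118.0, 47.9]
ee_rot: [0.032, 0.999, 0.0, 0.001]
contact_force: [0.1, -0.1, -0.4]
gripper_width: 84.6
grasp_force: 0.0
```

>>> servo_tool(
  rows=[
    [[40,0,0,0,0,0,0],[40,0,0,0,0,0,0],[40,0,0,0,0,0,0],[40,0,0,0,0,0,0],[40,0,0,0,0,0,0],[40,0,0,0,0,0,0],[40,0,0,0,0,0,0],[40,0,0,0,0,0,0]],
  ],
)

```text
clock: 3.52
position: [545.2, -117.9, 46.7]
ee_rot: [0.032, 0.999, 0.0, 0.0]
contact_force: [-0.8, -0.0, 0.6]
gripper_width: 39.9
grasp_force: 0.0
```

The fingers reached 40 mm with no grip force, so the grasp may have missed. I'll look.

```bash
python3 - <<'E'
from h import *
a=arm.get_image("wrist")[:,:,::-1];b=arm.get_image("side")[:,:,::-1]
c=cv2.resize(b[150:330,250:490],(640,480))
cv2.imwrite("pics/g1.png",cv2.resize(np.hstack([a,c]),(800,300)))
go(0,0,0,0)
E
```

```text
clock 3.625 pos [ 545.2 -117.9   46.7] yaw -3.7 j6 [ 0.08  0.44 -0.36 -0.   -0.76 -1.71] F [ 0.1 -0.  -0.5] w 40.1 0.0
shift [551.7  82.7  46.7] turn [ 0.     0.    -0.064]
```

View pics/g1.png

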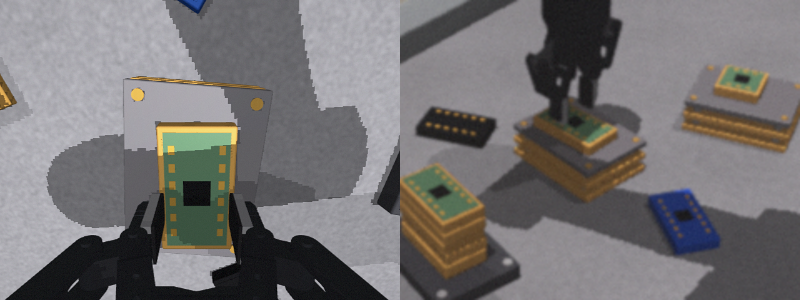

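The fingertips seem to have passed just over the board's top face (wrist view (155–238, 195)). I'll open them partway and check whether the board moved and where the tips are.

>>> servo_tool(
  rows=[
    [[64,0,0,0,0,0,0],[64,0,0,0,0,0,0],[64,0,0,0,0,0,0],[64,0,0,0,0,0,0]],
  ],
)

```text
clock: 4.12
position: [545.2, -117.9, 46.7]
ee_rot: [0.032, 0.999, 0.0, 0.0]
contact_force: [0.5, -0.3, 0.1]
gripper_width: 63.7
grasp_force: 0.0
```

```bash
python3 - <<'E'
from h import *
p=arm.camera_params("wrist");im=arm.get_image("wrist")[:,:,::-1].copy()
for h in greens(im,1000): print(rect(p,h,58))
go(544.5,-118.5,44,-3.7)
K,R,t=map(np.array,(p["intrinsics"],p["R"],p["t"]))
s=arm.read_state();Rt=Ro.from_quat(s["ee_rot"]).as_matrix()
for w in (-32,32):
  for dz in (0,-8,-19):
    u=K@(R@(s["position"]+Rt@[0,w,dz])+t);u=u[:2]/u[2];print(w,dz,u.round());cv2.circle(im,tuple(int(v) for v in u),3,(0,0,255),-1)
cv2.imwrite("pics/g2.png",im)
E
```

```text
(array([ 544.7, -118.4]), array([81.9, 41.9]), -3.7)
clock 4.175 pos [ 545.2 -117.9   46.7] yaw -3.7 j6 [ 0.08  0.44 -0.36 -0.   -0.76 -1.71] F [-0.5  0.3 -0.2] w 64.0 0.0
shift [ 0.7 -0.7  2.7] turn [ 0. -0.  0.]
-32 0 [243. 298.]
-32 -8 [240. 307.]
-32 -19 [235. 320.]
32 0 [389. 298.]
32 -8 [392. 307.]
32 -19 [397. 320.]
```

View pics/g2.png

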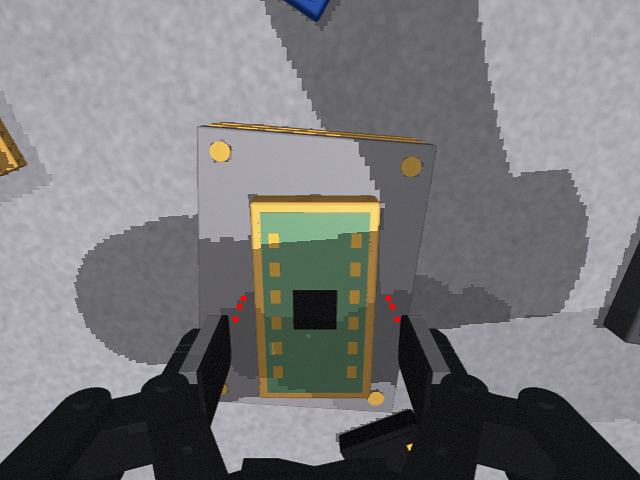

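The board hasn't moved: (544.7,−118.4), yaw −3.7°. The tips (230,316)/(399,316) sit clearly higher than the reported TCP (red dots at row 298), so I lower in guarded steps while watching the force.

>>> servo_tool(
  rows=[
    [[64,0,0,2,0,0,0],[64,0,0,4,0,0,0],[64,0,0,6,0,0,0],[64,0,0,6,0,0,0]],
  ],
)

```text
clock: 4.68
position: [545.0, -117.9, 40.4]
ee_rot: [0.032, 0.999, -0.0, -0.0]
contact_force: [1.1, -0.1, 0.1]
gripper_width: 64.3
grasp_force: 0.0
```

>>> servo_tool(
  rows=[
    [[64,0,0,1,0,0,0],[64,0,0,2,0,0,0],[64,0,0,2,0,0,0]],
  ],
)

```text
clock: 5.05
position: [545.2, -117.9, 38.6]
ee_rot: [0.032, 0.999, -0.0, -0.0]
contact_force: [0.5, 0.1, -0.4]
gripper_width: 63.9
grasp_force: 0.0
```

>>> servo_tool(
  rows=[
    [[64,0,0,1,0,0,0],[64,0,0,1,0,0,0]],
  ],
)

```text
clock: 5.3
position: [545.1, -117.9, 37.6]
ee_rot: [0.032, 0.999, -0.0, -0.0]
contact_force: [-0.7, -0.4, -0.5]
gripper_width: 64.2
grasp_force: 0.0
```

There's no contact even at TCP z = 37.6, below the fixture's 44 mm. The tips are therefore well above the stated TCP at this opening, so I keep feeling downward.

>>> servo_tool(
  rows=[
    [[64,0,0,1,0,0,0],[64,0,0,2,0,0,0],[64,0,0,2,0,0,0]],
  ],
)

```text
clock: 5.68
position: [545.1, -117.9, 35.6]
ee_rot: [0.032, 0.999, -0.0, -0.0]
contact_force: [-0.2, -0.2, -0.2]
gripper_width: 64.1
grasp_force: 0.0
```

```bash
python3 - <<'E'
from h import *
im=arm.get_image("wrist")[:,:,::-1].copy();go(544.7,-118.4,44,-3.7)
b=arm.get_image("side")[:,:,::-1]
cv2.imwrite("pics/g3.png",np.hstack([im[200:440,150:490],cv2.resize(b[190:270,310:410],(300,240),interpolation=2)]))
E
```

```text
clock 5.725 pos [ 545.2 -117.9   35.6] yaw -3.7 j6 [ 0.08  0.46 -0.37  0.   -0.74 -1.71] F [-0.1 -0.3  0.3] w 64.1 0.0
shift [ 0.4 -0.5 -8.4] turn [-0. -0.  0.]
```

View pics/g3.png

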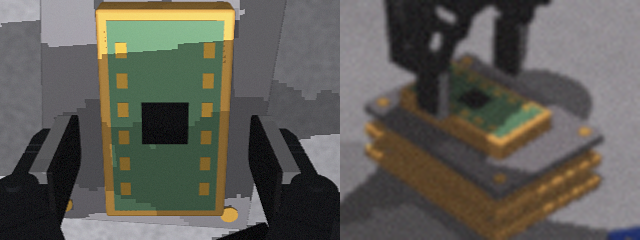

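Side crop: the near fingertip (432,110) is roughly level with the board's top and still off the fixture. I continue down in small steps.

>>> servo_tool(
  rows=[
    [[64,0,0,1,0,0,0],[64,0,0,2,0,0,0],[64,0,0,3,0,0,0],[64,0,0,3,0,0,0]],
  ],
)

```text
clock: 6.28
position: [545.1, -117.9, 32.6]
ee_rot: [0.032, 0.999, -0.0, -0.0]
contact_force: [-0.3, -0.5, -0.3]
gripper_width: 64.4
grasp_force: 0.0
```

>>> servo_tool(
  rows=[
    [[64,0,0,1,0,0,0],[64,0,0,2,0,0,0],[64,0,0,2,0,0,0]],
  ],
)

```text
clock: 6.65
position: [545.2, -117.9, 30.6]
ee_rot: [0.032, 0.999, 0.0, -0.0]
contact_force: [-0.4, -0.1, 0.6]
gripper_width: 63.6
grasp_force: 0.0
```

```bash
python3 - <<'E'
from h import *
b=arm.get_image("side")[:,:,::-1].copy();p=arm.camera_params("side");go(544.7,-118.4,44,-3.7)
K,R,t=map(np.array,(p["intrinsics"],p["R"],p["t"]))
s=arm.read_state();Rt=Ro.from_quat(s["ee_rot"]).as_matrix()
# near finger is +y world; inner pad face at 32 mm
w=32 if Rt[1,1]>0 else -32
x0,y0,S=315,180,8
c=cv2.resize(b[y0:y0+70,x0:x0+95],None,fx=S,fy=S,interpolation=cv2.INTER_CUBIC)
for z in (44,50,56,62):
  for dx in(-11,11):
    X=np.array(s["position"])+Rt@[dx,w,0];X[2]=z
    u=K@(R@X+t);u=u[:2]/u[2];print(z,dx,((u-[x0,y0])*S).round())
    cv2.circle(c,tuple(int(v) for v in (u-[x0,y0])*S),4,(0,0,255),-1)
cv2.imwrite("pics/g4.png",c)
E
```

```text
clock 6.7 pos [ 545.2 -117.9   30.7] yaw -3.7 j6 [ 0.08  0.47 -0.38 -0.   -0.73 -1.71] F [ 0.  -0.8 -0.4] w 64.0 0.0
shift [  0.5  -0.5 -13.3] turn [-0. -0.  0.]
44 -11 [182. 427.]
44 11 [248. 464.]
50 -11 [182. 407.]
50 11 [248. 444.]
56 -11 [182. 387.]
56 11 [248. 423.]
62 -11 [182. 367.]
62 11 [249. 403.]
```

View pics/g4.png

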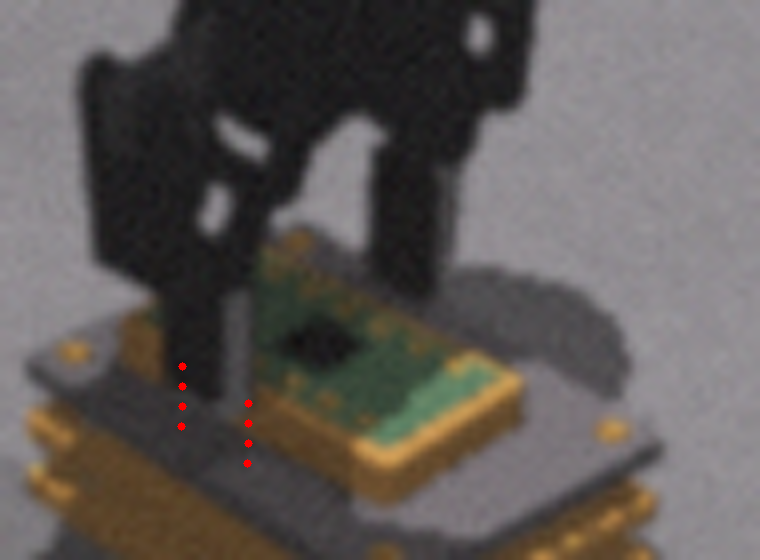

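The grey pad's lower corner is at (248,408) in the crop. By the drawn height marks (62 mm at row 403, 56 mm at row 423) the tips are at z ≈ 60, about 29 mm above the reported TCP. They need another 14 mm or so, ending in guarded steps.

>>> servo_tool(
  rows=[
    [[64,0,0,2,0,0,0],[64,0,0,4,0,0,0],[64,0,0,6,0,0,0],[64,0,0,7,0,0,0],[64,0,0,8,0,0,0],[64,0,0,8,0,0,0]],
  ],
)

```text
clock: 7.45
position: [545.2, -117.9, 22.6]
ee_rot: [0.032, 0.999, -0.0, -0.0]
contact_force: [-0.2, 0.2, 0.0]
gripper_width: 63.8
grasp_force: 0.0
```

>>> servo_tool(
  rows=[
    [[64,0,0,1,0,0,0],[64,0,0,2,0,0,0],[64,0,0,2,0,0,0]],
  ],
)

```text
clock: 7.82
position: [545.1, -117.9, 20.6]
ee_rot: [0.032, 0.999, -0.0, -0.0]
contact_force: [0.2, -0.4, 0.5]
gripper_width: 63.6
grasp_force: 0.0
```

The tips should be at about z = 50, and closing swings them forward about 3 mm more. I close here.

>>> servo_tool(
  rows=[
    [[40,0,0,0,0,0,0],[40,0,0,0,0,0,0],[40,0,0,0,0,0,0],[40,0,0,0,0,0,0],[40,0,0,0,0,0,0],[40,0,0,0,0,0,0]],
  ],
)

```text
clock: 8.57
position: [545.6, -117.9, 21.1]
ee_rot: [0.032, 0.999, -0.0, 0.0]
contact_force: [0.1, 0.1, 5.2]
gripper_width: 48.3
grasp_force: 63.8
```

It's gripped (64 N). The 5 N upward suggests the tips just brushed the fixture, so the board underside is about 23 mm above the TCP reading. I lift and check.

>>> servo_tool(
  rows=[
    [[40,0,0,-3,0,0,0],[40,0,0,-8,0,0,0],[40,0,0,-20,0,0,0],[40,0,0,-45,0,0,0],[40,0,0,-80,0,0,0],[40,0,0,-110,0,0,0],[40,0,0,-125,0,0,0],[40,0,0,-130,0,0,0],[40,0,0,-130,0,0,0]],
  ],
)

```text
clock: 9.7
position: [544.7, -117.8, 150.0]
ee_rot: [0.032, 0.999, 0.0, -0.001]
contact_force: [0.1, 0.8, -1.3]
gripper_width: 48.8
grasp_force: 63.1
```

```bash
python3 - <<'E'
from h import *
p=arm.camera_params("wrist");im=arm.get_image("wrist")[:,:,::-1].copy();cv2.imwrite("pics/w5.png",im)
s=arm.read_state()
for h in greens(im,1000):
    r=rect(p,h,s["position"][2]+23+14);print(h.mean(0).round(),r)
go(537,107.4,150,-13.3)
b=arm.get_image("side")[:,:,::-1];cv2.imwrite("pics/s5.png",b)
cv2.imwrite("pics/v5.png",np.hstack([cv2.resize(im,(400,300)),cv2.resize(b,(400,300))]))
E
```

```text
[320. 336.] (array([ 544.5, -118.5]), array([82., 42.]), -3.7)
clock 9.75 pos [ 544.5 -117.8  149.6] yaw -3.7 j6 [ 0.08  0.32 -0.25 -0.   -1.   -1.71] F [-1.1 -0.2 -1.9] w 48.6 63.138946294784546
shift [ 22.  224.3  -0.3] turn [-0.    -0.002  0.168]
```

View pics/v5.png

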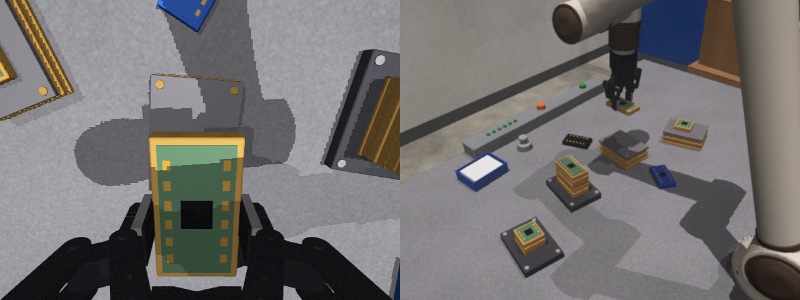

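Held squarely: the board is at wrist-view (195,212), centred at (544.5,−118.5) at the same yaw, and the fixture is empty. I move halfway, yaw to −13.3°, and look at the pile beside the held board.

>>> servo_tool(
  rows=[
    [[40,3,30,-10,0,0,0.04],[40,7,70,-20,0,0,0.1],[40,10,105,-20,0,0,0.168],[40,11,115,-20,0,0,0.168],[40,11,115,-20,0,0,0.168],[40,11,115,-20,0,0,0.168]],
  ],
)

```text
clock: 10.55
position: [541.4, -3.3, 170.2]
ee_rot: [0.116, 0.993, -0.0, -0.0]
contact_force: [0.3, 0.1, -0.8]
gripper_width: 47.9
grasp_force: 63.1
```

```bash
python3 - <<'E'
from h import *
p=arm.camera_params("wrist");im=arm.get_image("wrist")[:,:,::-1].copy();cv2.imwrite("pics/w6.png",im)
s=arm.read_state();z=s["position"][2]
for h in greens(im,800):
    print(h.mean(0).round(),h.min(0),h.max(0),"as pile",rect(p,h,93.5),"as held",rect(p,h,z+37))
go(537,107.4,170,-13.3)
E
```

```text
[320. 344.] [250. 233.] [379. 436.] as pile (array([610.7, -20.1]), array([155.2,  79.3]), -13.3) as held (array([540.9,  -3.5]), array([81.7, 41.8]), -13.3)
[495. 187.] [455. 126.] [543. 262.] as pile (array([538.8, 107.9]), array([81.8, 41.7]), -13.2) as held (array([503. ,  63.9]), array([43. , 21.9]), -13.2)
clock 10.6 pos [541.4  -3.4 170.3] yaw -13.4 j6 [ 0.29  0.28 -0.26  0.   -1.04 -2.1 ] F [-0.8 -0.3 -1. ] w 48.7 63.122127056121826
shift [ 29.9 106.8   0.3] turn [-0.001 -0.001 -0.001]
```

The wrist view gives the pile top at (538.8,107.9) and the held board at (540.9,−3.5), both at yaw −13.3°. So the shift needed is (−2.1, +111.4), and the top view gives nearly the same.

```bash
python3 - <<'E'
from h import *
go(539.3,108,170,-13.25)
E
```

```text
clock 10.6 pos [541.4  -3.4 170.3] yaw -13.4 j6 [ 0.29  0.28 -0.26  0.   -1.04 -2.1 ] F [-0.8 -0.3 -1. ] w 48.7 63.122127056121826
shift [ 27.8 107.9   0.3] turn [-0.001 -0.001 -0.002]
```

>>> servo_tool(
  rows=[
    [[40,7,27,0,0,0,0],[40,17,67,0,0,0,-0.002],[40,26,100,0,0,0,-0.002],[40,28,108,0,0,0,-0.002],[40,28,108,0,0,0,-0.002],[40,28,108,30,0,0,-0.002],[40,28,108,55,0,0,-0.002],[40,28,108,70,0,0,-0.002],[40,28,108,80,0,0,-0.002],[40,28,108,80,0,0,-0.002]],
  ],
)

```text
clock: 11.85
position: [539.2, 108.6, 90.4]
ee_rot: [0.115, 0.993, -0.0, -0.0]
contact_force: [0.2, -0.8, -1.1]
gripper_width: 48.4
grasp_force: 63.2
```

>>> servo_tool(
  rows=[
    [[40,0,0,0,0,0,0],[40,0,0,0,0,0,0]],
  ],
)

```text
clock: 12.1
position: [539.7, 109.4, 91.5]
ee_rot: [0.115, 0.993, 0.0, 0.001]
contact_force: [0.2, 0.3, -1.3]
gripper_width: 48.4
grasp_force: 63.2
```

```bash
python3 - <<'E'
from h import *
p=arm.camera_params("wrist");im=arm.get_image("wrist")[:,:,::-1].copy()
z=arm.read_state()["position"][2]
for h in greens(im,800): print(h.mean(0).round(),"held",rect(p,h,z+37))
b=arm.get_image("side")[:,:,::-1]
cv2.imwrite("pics/v7.png",np.hstack([cv2.resize(im,(400,300)),cv2.resize(b[180:345,190:410],(400,300))]))
go(539.3,108,70,-13.25)
E
```

```text
[314. 342.] held (array([539.3, 109.1]), array([81.9, 41.8]), -13.2)
clock 12.2 pos [539.5 109.3  91.3] yaw -13.2 j6 [ 0.49  0.38 -0.34  0.   -0.86 -2.3 ] F [-0.5  0.1 -1.3] w 48.5 63.15380930900574
shift [-0.1 -1.3 21.3] turn [0.001 0.001 0.001]
```

View pics/v7.png

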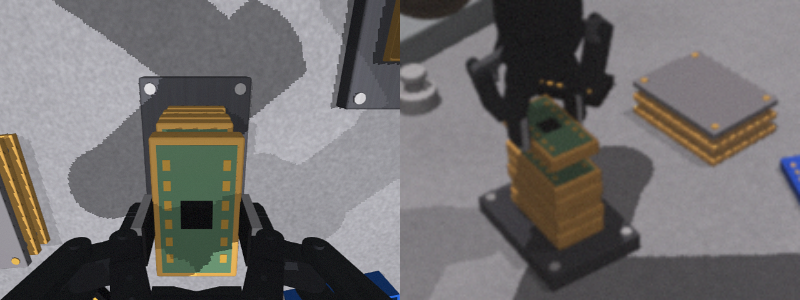

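The board hovers right over the long pile, square with it, with a gap of about 20 mm (side crop (560,150)). I correct by −1.2 mm in y and lower, then feel for contact.

>>> servo_tool(
  rows=[
    [[40,-0.5,-1.2,4,0,0,0],[40,-0.5,-1.2,8,0,0,0],[40,-0.5,-1.2,12,0,0,0],[40,-0.5,-1.2,14,0,0,0],[40,-0.5,-1.2,14,0,0,0],[40,-0.5,-1.2,14,0,0,0]],
  ],
)

```text
clock: 12.95
position: [539.5, 107.8, 76.8]
ee_rot: [0.115, 0.993, 0.0, 0.0]
contact_force: [0.2, 0.4, -0.8]
gripper_width: 48.3
grasp_force: 63.2
```

>>> servo_tool(
  rows=[
    [[40,0,0,0.5,0,0,0],[40,0,0,1,0,0,0],[40,0,0,1.5,0,0,0],[40,0,0,2,0,0,0],[40,0,0,2,0,0,0]],
  ],
)

```text
clock: 13.58
position: [539.4, 107.8, 74.7]
ee_rot: [0.115, 0.993, -0.0, -0.0]
contact_force: [-0.2, 0.2, -1.3]
gripper_width: 48.1
grasp_force: 63.2
```

>>> servo_tool(
  rows=[
    [[40,0,0,0.5,0,0,0],[40,0,0,1,0,0,0],[40,0,0,1,0,0,0]],
  ],
)

```text
clock: 13.95
position: [539.4, 107.8, 73.6]
ee_rot: [0.115, 0.993, -0.0, -0.0]
contact_force: [0.9, 0.4, -2.0]
gripper_width: 48.4
grasp_force: 63.2
```

>>> servo_tool(
  rows=[
    [[40,0,0,0.5,0,0,0],[40,0,0,1,0,0,0],[40,0,0,1,0,0,0]],
  ],
)

```text
clock: 14.32
position: [539.4, 107.8, 72.7]
ee_rot: [0.115, 0.993, -0.0, -0.0]
contact_force: [-0.1, 0.6, -1.6]
gripper_width: 48.7
grasp_force: 63.2
```

>>> servo_tool(
  rows=[
    [[40,0,0,0.5,0,0,0],[40,0,0,1,0,0,0],[40,0,0,1,0,0,0]],
  ],
)

```text
clock: 14.7
position: [539.4, 107.8, 71.7]
ee_rot: [0.115, 0.993, -0.0, -0.0]
contact_force: [0.0, 0.9, -1.2]
gripper_width: 48.3
grasp_force: 63.2
```

>>> servo_tool(
  rows=[
    [[40,0,0,0.5,0,0,0],[40,0,0,1,0,0,0],[40,0,0,1,0,0,0]],
  ],
)

```text
clock: 15.08
position: [539.5, 107.8, 70.8]
ee_rot: [0.115, 0.993, 0.0, 0.0]
contact_force: [-0.1, 0.7, -0.2]
gripper_width: 48.4
grasp_force: 63.2
```

>>> servo_tool(
  rows=[
    [[40,0,0,0.5,0,0,0],[40,0,0,0.5,0,0,0],[40,0,0,0.5,0,0,0]],
  ],
)

```text
clock: 15.45
position: [539.5, 107.8, 70.7]
ee_rot: [0.115, 0.993, -0.0, 0.0]
contact_force: [-2.3, -0.7, 5.6]
gripper_width: 48.6
grasp_force: 63.9
```

Contact: force z went from −1.3 to +5.6 N at z = 70.7, where 70.5 was predicted. I pause there and then let go.

>>> servo_tool(
  rows=[
    [[40,0,0,0,0,0,0],[40,0,0,0,0,0,0],[40,0,0,0,0,0,0],[40,0,0,0,0,0,0],[40,0,0,0,0,0,0]],
  ],
)

```text
clock: 16.08
position: [539.5, 107.8, 70.7]
ee_rot: [0.115, 0.993, -0.0, 0.0]
contact_force: [-2.9, 0.1, 4.2]
gripper_width: 48.5
grasp_force: 63.9
```

>>> servo_tool(
  rows=[
    [[70,0,0,0,0,0,0],[70,0,0,0,0,0,0],[70,0,0,0,0,0,0],[70,0,0,0,0,0,0],[70,0,0,0,0,0,0],[70,0,0,0,0,0,0]],
  ],
)

```text
clock: 16.82
position: [539.4, 107.9, 70.2]
ee_rot: [0.115, 0.993, 0.0, 0.0]
contact_force: [0.7, -0.1, 0.9]
gripper_width: 69.9
grasp_force: 0.0
```

>>> servo_tool(
  rows=[
    [[70,0,0,-5,0,0,0],[70,0,0,-15,0,0,0],[70,0,0,-40,0,0,0],[70,0,0,-80,0,0,0],[70,0,0,-110,0,0,0],[70,0,0,-120,0,0,0],[70,0,0,-120,0,0,0],[70,0,0,-120,0,0,0]],
  ],
)

```text
clock: 17.82
position: [538.6, 107.5, 188.8]
ee_rot: [0.115, 0.993, -0.001, -0.001]
contact_force: [0.2, -0.9, -0.9]
gripper_width: 70.0
grasp_force: 0.0
```

```bash
python3 - <<'E'
from h import *
p=arm.camera_params("wrist");im=arm.get_image("wrist")[:,:,::-1].copy()
for h in greens(im,800): print(h.mean(0).round(),"placed",rect(p,h,107.5))
b=arm.get_image("side")[:,:,::-1]
cv2.imwrite("pics/v8.png",np.hstack([cv2.resize(im,(400,300)),cv2.resize(b[180:345,190:410],(400,300))]))
go(539.3,108,70,-13.25)
E
```

```text
[319. 240.] placed (array([538.9, 107.7]), array([81.4, 41.5]), -13.2)
[595.  53.] placed (array([470.7, 283.9]), array([39.2, 38.1]), 76.8)
clock 17.925 pos [538.7 107.6 188.8] yaw -13.2 j6 [ 0.49  0.28 -0.21 -0.   -1.09 -2.29] F [-0.9 -0.1  0.5] w 70.1 0.0
shift [ -0.7   0.8 118.8] turn [-0.002 -0.002  0.001]
```

View pics/v8.png

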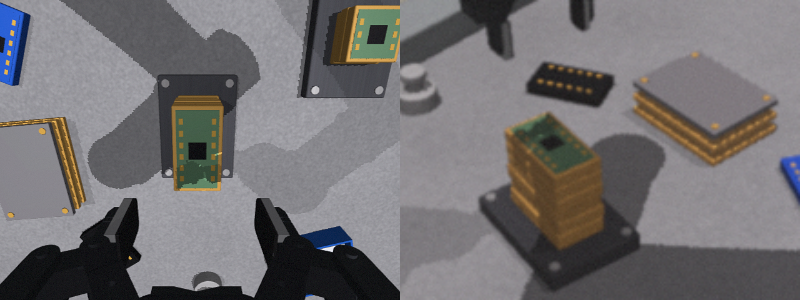

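The board lies flush on the pile (wrist view (198,150), side crop (553,143)) at (538.9,107.7), yaw −13.2°. The pile was measured at (538.8,107.9), yaw −13.2°. The gripper is well clear, so I hand it in.

```bash
python3 -c "
from bench import arm
print(arm.job_done())"
```

```text
the job is handed in; nothing more can be done
None
```

The long board is on the long-board pile, within about 0.2 mm of the pile's measured centre and at the same yaw; it was lowered to a light touch (about 6 N), held there a moment and then released, and the job was handed in at about 18 s; the first close of the gripper passed over the board without moving it, because the fingertips sat higher than the reported tool point.

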